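# Zero the kitchen scale and weigh the canister

## Robot

A 6-joint arm with a two-finger parallel gripper is mounted at the origin on a cart in front of the work surface, level with it; the furniture and walls round the work are solid. World frame = base frame: x ahead of the robot, y to its left, z up, the work surface at z = 0. Lengths are in mm, angles in rad, forces in N, time in s.
With the tool pointing down it reaches from about 275 to 825 mm from the base axis. Payload 5.2 kg.
Tool frame: the origin (TCP) lies at the very end of the fingers, on their centre line; the grasp point (between the pads) lies 19 mm behind it; z points along the fingers, y is the direction in which the jaws open and shut (so a half turn about z gives the same grasp; the last joint's range is limited). The gripper opens to 93 mm and grips with 3 to 60 N. Pads are 15 mm wide; open, the fingers measure 128 mm over their backs; the gripper's body (75 mm by 188 mm) begins 65 mm behind the grasp point.
Start: joints at [0.916, 0.259, 1.535, -0, 1.348, -0.203], TCP at [240.102, 494.829, 218.653] pointing down, gripper open.
Joint ranges: [-3.14, 3.14], [-0.91, 2.08], [0.19, 2.58], [-1.22, 4.36], [0.22, 2.71], [-3.12, 3.12]. Speed limits (rad/s): [2.57, 2.57, 3.14, 3.14, 3.14, 3.14].

## Interface

Orientations are given as [roll, pitch, yaw] about the fixed x, y, z axes, in that order (R = Rz(yaw) Ry(pitch) Rx(roll)).
In Python, from bench import robot gives the robot as it stands. The module is installed in compiled form; this text tells all that it offers. Calls block until the motion is done:
- robot.move_ptp(position, orientation): joint-space move of the TCP to a pose.
- robot.move_linear(position, ori=None, speed=150, f_stop=None): straight line of the TCP; ori=None keeps the orientation; speed is the mean speed in mm/s. With f_stop (N) it stops when the force on the tool has changed by that much, and returns True; else False.
- robot.move_j(angles): joint-space move.
- robot.move_gripper(opening): opening from 0.0 (shut) to 1.0 (fully open); the grip force is fixed at half the most; returns when the fingers have stopped.
- robot.sleep(seconds).
- robot.inverse_kinematics(position, orientation): joint angles nearest the present ones, or None.
- robot.get_image(name): name is "scene" or "top" or "wrist"; returns a dict with "img" (480x640x3 uint8, blue, green, red), "fovy" (degrees; the focal length in pixels is half the picture's height over the tangent of half this angle, whatever the lens; pixels are square), "cx", "cy" (the principal point, pixels), "eye" and "orientation" of the camera in the world. Camera axes: x right, y down, z forward; pixel columns grow to the right and rows downward; lengths in mm; the calibration is good to about 2 mm. A picture is of the moment at which its call begins. There is no depth.
A pose or a line that the arm cannot do raises robot.MotionError and nothing moves.
- robot.hand_in(): hands the job in, once; it reports no verdict.
Readings, each from a call of its own:
- robot.current_t(): time.
- robot.current_qpos(): joint angles.
- robot.current_joint_vel(): joint speeds.
- robot.current_joint_efforts(): joint torques, N m.
- robot.current_tcp_pos(): TCP position.
- robot.current_eef_rot(): TCP orientation.
- robot.current_contact_force(): force on the tool from outside, world axes, zero at the start.
- robot.current_ft_torque(): the same for the moment, N m.
- robot.current_gripper_width(): opening from 0.0 (shut) to 1.0 (fully open).
Only numpy, scipy, OpenCV 4.12 (cv2) and the standard library are available. Lean on these libraries where they do the work, as an engineer would, in place of code of your own. Each camera call takes 0.05 s, during which the arm holds its last target. There are 200 camera calls.

## Task

Weigh the lidded canister: take the salt shaker off the kitchen scale and stand it upright on the worktop, then press the scale's key right down to zero the empty pan, then set the canister down gently in the middle of the pan, upright, so that no edge hangs over. Leave everything else where it stands.

Things in the scene. Friction and masses are not known exactly. Their poses are not given: they have to be found in the camera images.
- scale: Flat grey kitchen scale, fixed to the worktop, 170 mm (its x) by 130 mm (its y), body top 22 mm above the worktop. Origin: centre of its underside; its -x side is the front (toward the robot, turned by its yaw), z up. A round steel pan stands over the rear part; in front of it are a blank display (+y half) and the key (-y half).
- pan_top (a point): Centre of the upper face of the scale's round flat steel pan: diameter 104 mm, no rim, upper face 38 mm above the worktop; 26 mm behind (+x in the scale's frame) the scale's origin. The salt shaker stands on it at the start.
- zero_key_top (a point): Centre of the top of the scale's round spring key: diameter 22 mm, in a low black housing at the front of the scale, 58 mm forward and 32 mm to the right (scale x = -58, y = -32 mm). It is pressed straight down 5 mm, against about 4 N fully down, and springs back.
- zero_key (a joint): Travel of the key: 0 up, 0.005 m fully down.
- canister_center (a point): The canister: round, white ceramic, loose, 110 mm tall, under 0.5 kg, standing left or right of the scale. Point: on its axis, half-way up (55 mm above its underside). Base 84 mm across, too wide to grip; fixed lid 87 mm across, rim top 97 mm above the underside. The round knob on the lid, 20 mm across, has its top 55 mm above this point; its upper 13 mm can be gripped from above.
- salt_shaker: The salt shaker again, with its origin at the centre of its underside, z up its axis.
- salt_shaker_center (a point): The salt shaker: upright, loose, round, 44 mm across at its widest and 90 mm tall, about 0.1 kg, standing on the pan at the start. The point is on its axis, half-way up (45 mm above its underside).
- canister: The canister again, with its origin at the centre of its underside, z up its axis.
- spice_jar_a: Bystander: spice jar with a dark cap, 41 mm across and 105 mm tall; origin at the centre of its underside. On the other side of the scale from the canister.
- spice_jar_b: Bystander: a like spice jar, 41 mm across and 105 mm tall, behind the scale; origin at the centre of its underside.
- pepper_mill: Bystander: dark wooden pepper mill, 58 mm across and 150 mm tall, behind the scale; origin at the centre of its underside.
- garlic: Bystander: garlic bulb, 60 mm across and 59 mm tall, near the front edge on the left; origin at the centre of its underside.
- teaspoon: Bystander: teaspoon lying flat, 130 mm long (its x) by 26 mm, near the front edge on the right; origin at its centre on the worktop.
- kettle: Kettle on its base, fixed, back left; origin: centre of its underside; spout and handle reach 110 mm out. Other fixed things: two cookbooks behind the scale (x over 0.69, 290 mm tall); flask 67x216 mm at x 0.72, y -0.185; egg box in the back right corner (x over 0.645, y below -0.21), 72 mm tall. The worktop spans x 0.33 to 0.77, y -0.37 (wall) to 0.32.
Not all that is in view belongs to the job. What is shaped like the canister but blue is not meant.

How it is judged:
By the outcome, as a careful person would: the job done as asked, in the order asked, and still so for the second after the job is handed in, with the robot touching nothing.
It also fails if it takes over 66 s, if anything falls off the work surface, if the arm or the gripper's body presses on something with over 40 N, if the wrist force passes 120 N, or if a joint passes its speed limit or range.

## Working session

There is one attempt and no reset: what is moved stays moved. The work goes in short steps, each a Python script; the robot and the scene stay as the last script left them, time stands still between calls to the robot, and variables do not carry over. Pictures are saved under pics/ and viewed, about 8 in all and at most 12, crops included, and the job is handed in when it is done.

```bash
mkdir -p pics; cat > h.py <<'E'
import numpy as np, cv2
from bench import robot
from scipy.spatial.transform import Rotation as R
def cam(n):
    c=robot.get_image(n); return c
def pose(c):
    o=np.array(c["orientation"],float)
    Rm=o if o.shape==(3,3) else R.from_euler('xyz',o).as_matrix()
    return np.array(c["eye"],float),Rm,240/np.tan(np.radians(c["fovy"])/2)
def ray(c,u,v,z):
    e,Rm,f=pose(c); d=Rm@np.array([(u-c["cx"])/f,(v-c["cy"])/f,1]); return e+d*(z-e[2])/d[2]
def proj(c,p):
    e,Rm,f=pose(c); q=Rm.T@(np.array(p,float)-e); return np.array([c["cx"]+f*q[0]/q[2],c["cy"]+f*q[1]/q[2]])
def save(c,n): cv2.imwrite(f"pics/{n}.png",c["img"])
E
python3 - <<'E'
from h import *
for n in("top","scene"):
    c=cam(n);save(c,n+"0");print(n,c["fovy"],c["cx"],c["cy"],c["eye"],c["orientation"])
    import pickle;pickle.dump(c,open(n+"0.pkl","wb"))
print(robot.current_eef_rot(),robot.current_t(),robot.current_gripper_width())
E
```

```text
top 45.637675589434394 331.31035152213997 245.75155411631468 [ 355.46613334   18.66762466 1419.96010181] [-3.02287157 -0.01527478 -1.5500281 ]
scene 54.38787258599547 316.2196970121392 236.08542050339943 [-244.78750179 -359.90421942  682.42773754] [-2.18002242  0.01775984 -1.15621312]
[-3.14006063e+00 -3.45754089e-04  2.68982107e+00] 0.1 1.0004870741728278
```

View pics/top0.png

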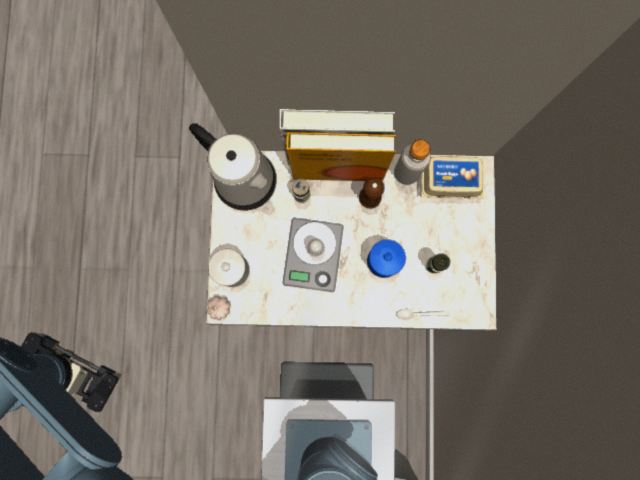

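View pics/scene0.png

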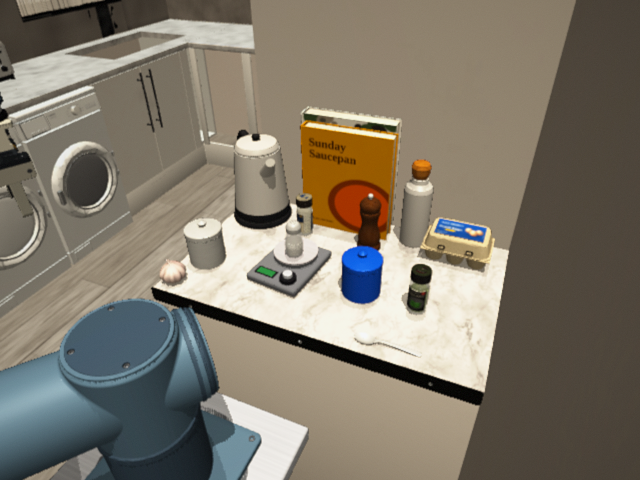

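The top view shows the white canister with its knob at about (227,267), the shaker on the pan at (316,246) and the key at (323,280). Things that could be mistaken for the canister are the blue one (387,258), the kettle (235,160) and the garlic (219,307). By the description I choose the white one at (227,267). One enlarged crop will check it.

```bash
python3 - <<'E'
from h import *
a=cv2.imread("pics/top0.png")[205:330,200:360]
cv2.imwrite("pics/topc.png",cv2.resize(a,None,fx=5,fy=4.8,interpolation=cv2.INTER_CUBIC)[:600])
b=cv2.imread("pics/scene0.png")[185:305,150:310]
cv2.imwrite("pics/scenec.png",cv2.resize(b,None,fx=5,fy=5,interpolation=cv2.INTER_CUBIC))
E
```

```text
(no output)
```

View pics/topc.png

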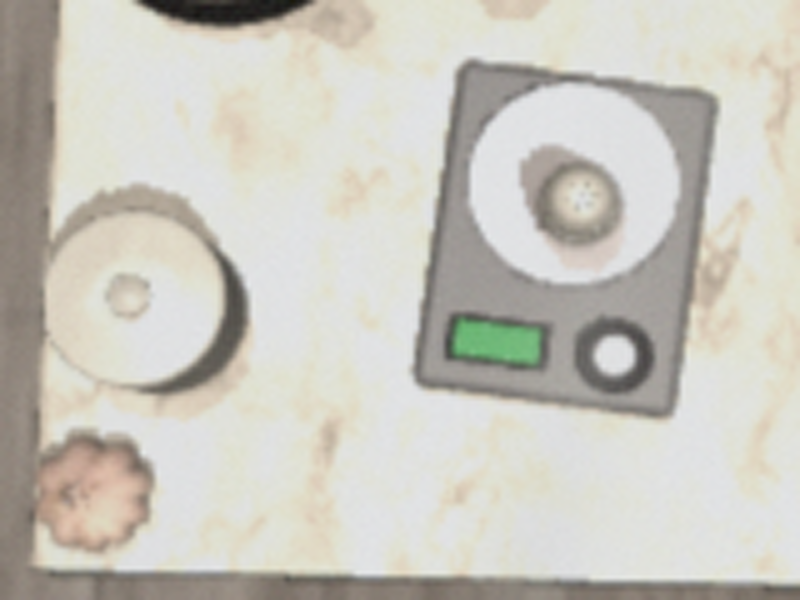

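View pics/scenec.png

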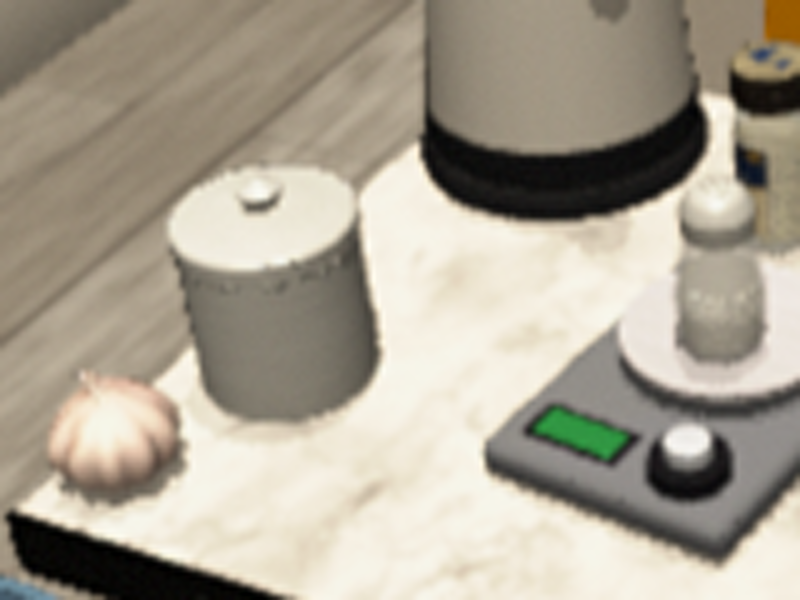

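```bash
python3 - <<'E'
from h import *
import pickle
T=pickle.load(open("top0.pkl","rb"));S=pickle.load(open("scene0.pkl","rb"))
t=lambda x,y,z:ray(T,200+(x+.5)/5-.5,205+(y+.5)/4.8-.5,z)[:2].round(1)
s=lambda x,y,z:ray(S,150+(x+.5)/5-.5,185+(y+.5)/5-.5,z)[:2].round(1)
print("knob",t(129,296,108),s(260,188,108),"lid",t(135,298.5,97),s(263,220,97))
print("pan",t(574.5,183,38)); print("shaker",t(580,198,128),s(717,182,128))
C=[t(*p,22) for p in((462,60),(720,92),(672,418),(413,386))];print(C,np.mean(C,0))
C=np.array(C);print([np.linalg.norm(C[i]-C[i-1]).round(1) for i in range(4)])
d=(C[0]+C[1]-C[2]-C[3]);yaw=np.arctan2(d[1],d[0]);d2=C[0]+C[3]-C[1]-C[2];print("yaw",yaw,np.arctan2(-d2[0],d2[1]))
Rz=np.array([[np.cos(yaw),-np.sin(yaw)],[np.sin(yaw),np.cos(yaw)]])
o=C.mean(0);print("pan pred",o+Rz@[26,0],"key pred",o+Rz@[-58,-32])
for z in(26,30,34,38):print("key",z,t(614,355,z),s(687,437,z))
print("jarb",ray(T,301,186,105)[:2],"mill",ray(T,375,186,150)[:2],"blue",ray(T,387,257,108)[:2],"garlic",t(95,490,40))
E
```

```text
knob [459.3 244.5] [456.5 243.3] lid [459.1 243.5] [448.3 238. ]
pan [527.2  42.2]
shaker [508.9  38. ] [512.   39.2]
[array([592. ,  99.8]), array([578.2, -28.6]), array([409.7,  -8.1]), array([423.3, 118.8])] [500.8    45.475]
[np.float64(169.8), np.float64(129.1), np.float64(169.7), np.float64(127.6)]
yaw -0.11660972543906714 -0.10691546408912546
pan pred [526.62342845  42.45001357] key pred [439.47083015  20.44036548]
key 26 [440.9  20.9] [459.8  33.7]
key 30 [440.7  20.9] [455.5  31.3]
key 34 [440.4  20.9] [451.2  28.9]
key 38 [440.2  20.9] [446.9  26.5]
jarb [652.45074716  75.97733278] mill [646.36124203 -94.05650109] blue [ 489.05720482 -127.54693476] garlic [367.2 268.3]
```

```bash
python3 - <<'E'
from h import *
import pickle
D=[np.pi,0,np.pi]
robot.move_linear([380,150,260],D,speed=250)
robot.move_linear([495,38.5,250],speed=250)
c=cam("wrist");save(c,"w1");pickle.dump(c,open("w1.pkl","wb"))
print(robot.current_t(),robot.current_tcp_pos(),c["fovy"],c["eye"],c["orientation"])
print("shaker",proj(c,[510,38.5,128]),"pan",proj(c,[527,42.3,38]),"key",proj(c,[440,20.7,40]))
E
```

```text
2.5917 [493.91396352  39.77181769 250.03865214] 61.05814590514109 [419.16850419  38.6812831  415.88662201] [ 2.86770114e+00 -2.45332861e-03  1.57225281e+00]
shaker [314.53933695 253.59910111] pan [318.53973781 242.34119173] key [294.94555284 150.27576013]
```

View pics/w1.png

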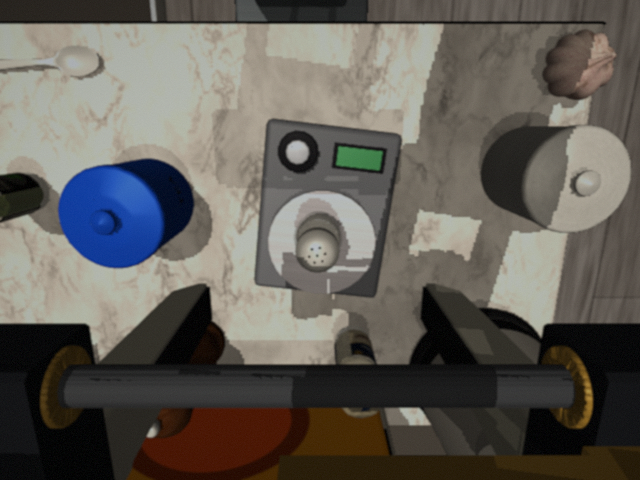

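The wrist view shows the shaker top at about (318,249), the key at (297,152), the pan centre at (322,242) and the canister knob at (587,183). All are close to my predictions.

```bash
python3 - <<'E'
from h import *
import pickle
c=pickle.load(open("w1.pkl","rb"))
print("shaker",ray(c,318,249,128),"key",ray(c,297,152,40),"pan",ray(c,322,242,38),"knob",ray(c,587,183,109))
sx,sy=510.5,37.0
p=lambda:print(robot.current_t(),robot.current_tcp_pos().round(1),robot.current_contact_force().round(2))
robot.move_linear([sx,sy,150],speed=150); 
print(robot.move_linear([sx,sy,50],speed=100,f_stop=8)); p()
robot.move_gripper(0.0); print("w",robot.current_gripper_width()*93);p()
robot.move_linear([sx,sy,150],speed=100);p()
c=cam("scene");save(c,"s1")
cv2.imwrite("pics/s1c.png",cv2.resize(c["img"][120:360,140:460],None,fx=2,fy=2))
E
```

```text
shaker [506.43595994  41.05562726 128.        ] key [441.52143431  22.53786832  40.        ] pan [526.65493632  45.63955644  38.        ] knob [460.02584034 244.03294966 109.        ]
False
4.5667 [511.   36.9  50.6] [0.62 0.49 0.23]
w 41.30005389738758
5.4333 [510.5  37.1  50. ] [ 0.53  0.32 -0.2 ]
6.5833 [510.   37.  149.3] [-0.02  0.15 -1.24]
```

View pics/s1c.png

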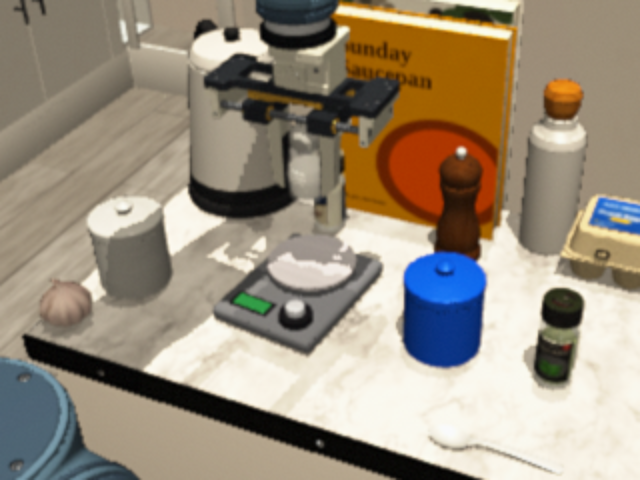

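The shaker is held (41 mm wide, 1.2 N). I set it down at (380,-50), which is clear of the scale, the spoon and the blue canister.

```bash
python3 - <<'E'
from h import *
p=lambda:print(robot.current_t(),robot.current_tcp_pos().round(1),robot.current_contact_force().round(2))
robot.move_linear([380,-50,150],speed=150)
robot.move_linear([380,-50,18],speed=120)
print(robot.move_linear([380,-50,9],speed=15,f_stop=3));p()
robot.move_gripper(0.65);p()
robot.move_linear([380,-50,160],speed=150)
robot.move_gripper(0.0)
robot.move_linear([440.7,21.5,80],speed=150);robot.sleep(.2)
p()
c=cam("top");save(c,"t2")
cv2.imwrite("pics/t2c.png",cv2.resize(c["img"][190:340,200:400],None,fx=4,fy=4))
E
```

```text
True
9.5417 [380.3 -50.1  11.9] [-0.72  0.13  5.58]
10.0917 [379.6 -49.8  11.5] [0.15 0.44 1.42]
13.45 [440.9  21.   80.6] [0.24 0.23 0.47]
```

View pics/t2c.png

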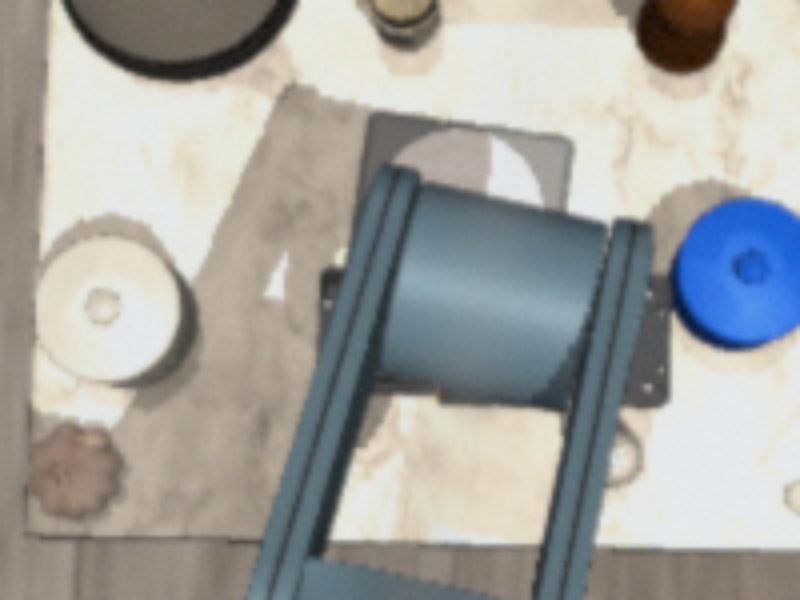

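The shaker stands upright at crop pixel (620,455) and nothing else has moved. Next is the key press, with force and height logged.

```bash
python3 - <<'E'
from h import *
p=lambda:print(robot.current_t(),robot.current_tcp_pos().round(2),robot.current_contact_force().round(2))
robot.move_linear([440.7,21.5,55],speed=60);p()
print(robot.move_linear([440.7,21.5,25],speed=15,f_stop=1.8));p()
print(robot.move_linear([440.7,21.5,25],speed=10,f_stop=10));p()
robot.sleep(.3);p()
E
```

```text
14.0667 [440.43  21.57  54.56] [-0.14  0.85 -0.26]
True
15.125 [440.68  21.5   40.75] [0.76 0.46 1.91]
True
15.7417 [440.74  21.49  38.22] [-1.34  0.5   6.77]
16.0417 [440.73  21.48  38.22] [-2.43 -1.03  7.28]
```

```bash
python3 - <<'E'
from h import *
import pickle
p=lambda:print(robot.current_t(),robot.current_tcp_pos().round(2),robot.current_contact_force().round(2))
print(robot.move_linear([440.7,21.5,34],speed=8,f_stop=9));robot.sleep(.3);p()
c=cam("wrist");save(c,"w2");cv2.imwrite("pics/w2c.png",cv2.resize(c["img"],(800,600)))
for z in (39.5,41,42.5,44):
    robot.move_linear([440.7,21.5,z],speed=20);robot.sleep(.15);p()
robot.move_linear([440.7,21.5,160],speed=150)
E
```

```text
True
16.6 [440.72  21.48  38.21] [-0.26  1.33  6.91]
17.05 [440.69  21.51  39.44] [ 1.4  -0.35  2.11]
17.45 [440.71  21.49  40.96] [ 0.95 -0.78  2.32]
17.85 [440.55  21.53  42.42] [0.69 0.16 1.03]
18.25 [440.36  21.58  43.83] [ 0.06  0.04 -0.2 ]
```

```bash
python3 - <<'E'
from h import *
import pickle
robot.move_gripper(0.75)
robot.move_linear([445,150,220],speed=200)
robot.move_linear([445,235,220],speed=200);robot.sleep(.2)
c=cam("wrist");save(c,"w3");pickle.dump(c,open("w3.pkl","wb"))
print(robot.current_t(),robot.current_tcp_pos(),proj(c,[459.5,244,109]))
E
```

```text
22.0417 [445.16337595 233.97024235 220.0571118 ] [330.42095332 255.72098792]
```

View pics/w3.png

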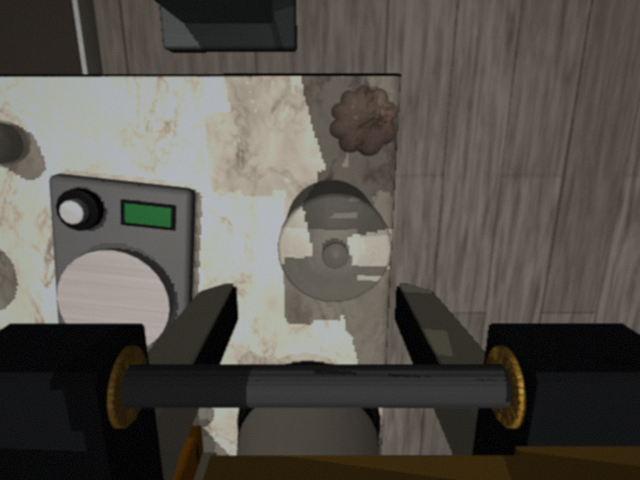

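The knob is at about (335,252), some 4 px from my prediction. The key press hit a rigid stop at z 38.2 after first contact at about 43, which is the full 5 mm.

```bash
python3 - <<'E'
from h import *
import pickle
p=lambda:print(robot.current_t(),robot.current_tcp_pos().round(2),robot.current_contact_force().round(2))
c=pickle.load(open("w3.pkl","rb"))
k=ray(c,335,252,109);l=ray(c,335,247,97);q=ray(c,113,301,38);print(k,l,"pan",q)
kx,ky=459.0,243.3
robot.move_linear([kx,ky,130],speed=150)
print(robot.move_linear([kx,ky,99],speed=40,f_stop=4));p()
robot.move_gripper(0.0);print("w",robot.current_gripper_width()*93);p()
robot.move_linear([kx,ky,150],speed=50);robot.sleep(.3);p()
c=cam("scene");save(c,"s4")
cv2.imwrite("pics/s4c.png",cv2.resize(c["img"][120:320,100:340],None,fx=3,fy=3))
E
```

```text
[456.71685987 247.23883737 109.        ] [456.59574023 247.79306205  97.        ] pan [526.36512735  45.60655527  38.        ]
False
23.725 [459.18 243.36  99.14] [ 1.21 -0.54 -0.61]
w 16.91091030222502
24.625 [459.2  243.58  99.25] [-0.74  2.29  2.17]
26.0917 [458.91 243.27 149.79] [ 0.1  -0.64 -3.68]
```

View pics/s4c.png

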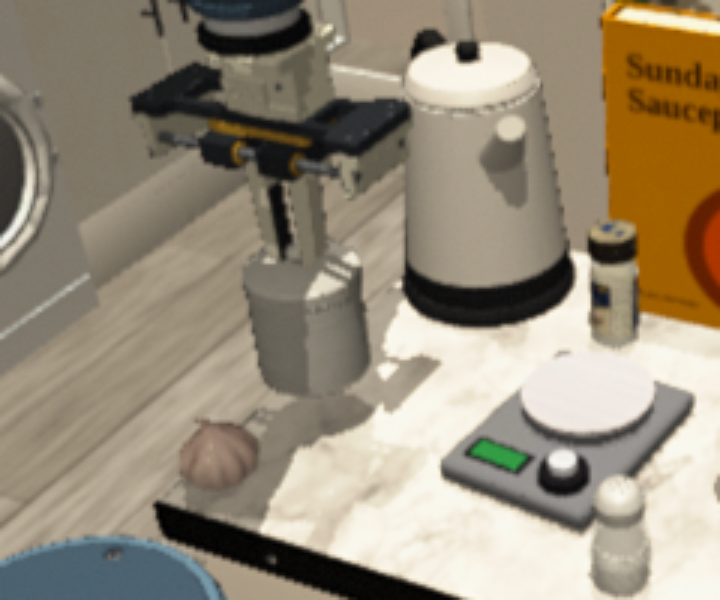

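The canister is held upright (3.7 N) and the shaker is standing at the front. I carry it over the pan and check before releasing.

```bash
python3 - <<'E'
from h import *
p=lambda:print(robot.current_t(),robot.current_tcp_pos().round(2),robot.current_contact_force().round(2))
x,y=527.3,43.5
robot.move_linear([459,243.3,175],speed=80)
robot.move_linear([x,y,175],speed=100)
robot.move_linear([x,y,145],speed=60);robot.sleep(.4);p()
c=cam("scene");import pickle;pickle.dump(c,open("s5.pkl","wb"))
a=cv2.resize(c["img"][190:310,240:360],None,fx=5,fy=5,interpolation=cv2.INTER_CUBIC)
cv2.imwrite("pics/s5c.png",a)
print("pan edge L/R/centre",[proj(c,q).round(1) for q in((x,y,38),)])
E
```

```text
29.9167 [527.4   43.5  145.23] [ 0.56 -0.84 -3.98]
pan edge L/R/centre [array([296. , 249.8])]
```

View pics/s5c.png

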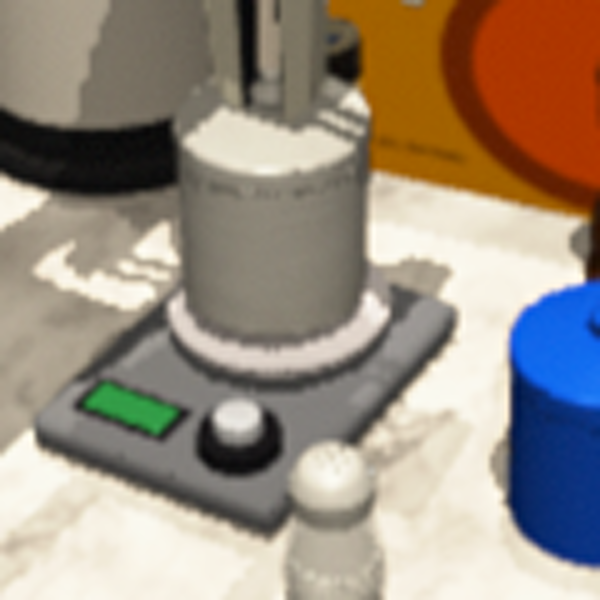

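The base spans x 186–364 over the pan's 168–391, so it is about 2 mm too far left in this view. I correct that and lower it.

```bash
python3 - <<'E'
from h import *
p=lambda:print(robot.current_t(),robot.current_tcp_pos().round(2),robot.current_contact_force().round(2))
x,y=528.2,42
robot.move_linear([x,y,141],speed=20);robot.sleep(.2);p()
print(robot.move_linear([x,y,134],speed=8,f_stop=2));p()
robot.sleep(.2)
robot.move_gripper(0.3);p();robot.sleep(.2)
robot.move_linear([x,y,190],speed=60)
robot.move_linear([400,150,260],speed=200)
robot.move_linear([300,330,260],speed=250);robot.sleep(.2);p()
t=cam("top");s=cam("scene")
a=cv2.resize(t["img"][205:325,200:360],(400,300),interpolation=cv2.INTER_CUBIC)
f=lambda i:cv2.resize(i,(400,600),interpolation=cv2.INTER_CUBIC)
cv2.imwrite("pics/f.png",np.hstack([f(t["img"][205:325,280:360]),f(s["img"][200:320,255:335])]))
E
```

```text
30.5333 [528.27  42.01 141.06] [ 0.39  0.05 -4.23]
True
31.0917 [527.92  42.53 136.97] [-0.72  2.33  6.03]
31.7417 [526.76  42.06 135.54] [-0.81 -0.09 -0.23]
35.225 [300.71 329.19 259.96] [0.48 0.18 0.49]
```

View pics/f.png

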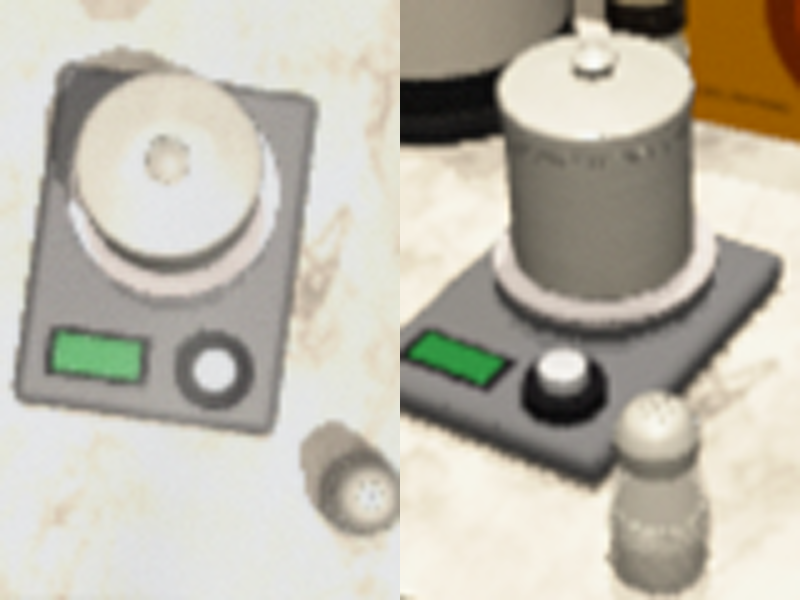

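```bash
python3 - <<'E'
from h import *
import pickle
T=pickle.load(open("top0.pkl","rb"))
t=lambda x,y,z:ray(T,280+(x+.5)/5-.5,205+(y+.5)/5-.5,z)[:2].round(1)
print("lid",t(168.5,165,135),"knob",t(167,159,147),"pan front",t(178,297,38),"pan was 527.2 42.2")
a=cam("top")["img"]; b=T["img"]; d=cv2.absdiff(a,b).max(2)
for n,(u,v) in dict(blue=(387,258),jarA=(438,263),jarB=(301,188),mill=(372,192),garlic=(219,307),spoon=(420,313)).items(): print(n,np.median(d[v-10:v+11,u-18:u+19]),d[v-10:v+11,u-12:u+13].mean().round(1))
E
```

```text
lid [526.9  43.5] knob [528.  44.] pan front [475.2  39.2] pan was 527.2 42.2
blue 5.0 4.9
jarA 4.0 4.5
jarB 5.0 4.7
mill 5.0 6.2
garlic 5.0 7.3
spoon 5.0 4.8
```

The canister is centred to within about 2 mm (the margin is 10 mm) and no bystander has moved. Handing in.

```bash
python3 -c "
from bench import robot
print(robot.current_t());robot.hand_in()"
```

```text
35.375
the job is handed in; nothing more can be done
```

I handed the job in at 35.4 s of the 66 s allowed, with every step done in the order asked.

- **Shaker:** it stands upright on the worktop at about (380, -50) mm.
- **Key:** I pressed it to a rigid stop. It moved about 5 mm, from first contact at about 43 mm to 38.2 mm, and held about 7 N against the 4 N spring. The display is blank, so only force and travel confirm the press.
- **Canister:** I set the white one upright on the pan, touching down with about 10 N (a brief peak), and released it.

**Last checks:** The top view puts the canister 1–2 mm from the pan centre, and the scene view about 2 mm; the edge margin is 10 mm. Comparing pictures from before and after showed no movement of the bystanders I checked: the blue canister, both spice jars, the pepper mill, the garlic and the spoon.

**Disagreement:** the wrist camera read positions about 3 mm further left (+y) than the top camera. I went by the relative positions seen in the pictures instead. No check failed.

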